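# Make up two board-repair kits

### The arm

A 6-joint arm with a two-finger parallel gripper is mounted at the origin on the work surface. World frame = base frame: x ahead of the robot, y to its left, z up, the work surface at z = 0. Lengths are in m, angles in degrees, forces in N, time in s.
With the tool pointing down it reaches from about 0.375 to 0.9 m from the base axis. Payload 3.1 kg.
Tool frame: the origin (TCP) lies midway between the tips of the shut fingers; the grasp point (between the pads) lies 19 mm behind it (bot.hold_point_z is the distance from the TCP to the grasp point, in m); z points along the fingers, y is the line along which they close (so a half turn about z gives the same grasp; the last joint's range is limited). The gripper opens to 87 mm and grips with 3 to 60 N. Pads are 19 mm wide; open, the fingers measure 117 mm over their backs; the gripper's body (75 mm by 190 mm) begins 51 mm behind the grasp point.
Start: joints at [-75.43, 30.224, 82.088, -0, 67.689, -10.227], TCP at [0.262, -0.567, 0.223] pointing down, gripper open.
Joint ranges: [-176.69, 176.69], [-43.24, 126.21], [12.49, 139.97], [-82, 262], [0, 151.66], [-163.58, 163.58]. Speed limits (degrees/s): [159.86, 159.86, 180, 180, 180, 180].

### API

Orientations are given as a 3x3 rotation matrix whose columns are the frame's x, y, z axes.
In Python, from rig import read_state, optics, order, bot gives the robot as it stands.
- The arm moves only by the tool drive_tool, never from a script. Its argument "steps" is a list of rows, each a list of 7 numbers: the finger opening in mm, from 0 to 87, then the shift along the tool's x, y, z normalised to -1 to 1, where 1 is 0.12 m, then the turn, a rotation vector about the tool's x, y, z normalised to -1 to 1, where 1 is 1.5 rad. In form: [[jaw, tx, ty, tz, ax, ay, az], ...]. A call has 1 to 8 rows; each row is the pose to reach, as a shift and turn from the pose commanded when the call began, along the tool's axes at that moment; what a row does not reach only later rows make up. A row lasts 1/10 s, in which the tool goes at most 50 mm and 8.59 degrees, less where a joint would pass 70% of its speed; a pose out of reach is approached as far as the arm can. A call with a number of a shift or a turn outside -1 to 1 is refused whole. A call with a gripper value outside its range is refused whole. The fingers move at their own pace and stop on an object; the grip force is fixed at half the most. Time passes only in rows, so rows that repeat a pose let the fingers close. It gives the time, the measured TCP pose, the force, the opening and the grip force at its end, in the units of the state.
- read_state(): the state, without advancing time (a new reading comes with each control period).
- optics.capture(name): name is "scene" or "top" or "wrist"; returns a dict with "color" (384x512x3 uint8, blue, green, red), "range_z" (384x512 float32, m along the optical axis (not along the pixel's ray), 0 where there is no reading), "fx", "fy", "cx", "cy" (pixels), "D" ([k1, k2, p1, p2, k3] as OpenCV has them; the pictures are not rectified), "rvec" (rotation vector, rad) and "tvec" (3), from world to camera coordinates, as OpenCV has them. Camera axes: x right, y down, z forward; pixel columns grow to the right and rows downward; lengths in m; the calibration is good to about 2 mm. A picture is of the moment at which its call begins.
- order.hand_in(): hands the job in; it is judged then, once.
The state is a dict: "time_s": time; "joint_positions": joint angles; "qvel": joint speeds; "tau": joint torques, N m; "position": TCP position; "tcp_rot": TCP orientation; "force": force on the tool from outside, world axes, zero at the start; "moment": the same for the moment, N m; "opening": opening from 0.0 (shut) to 1.0 (fully open); "grasp_force": force on a finger pad.
Only numpy, scipy, OpenCV 4.12 (cv2) and the standard library are available. Lean on these libraries where they do the work, as an engineer would, in place of code of your own. Each camera call takes 0.05 s, during which the arm holds its last target. There are 200 camera calls.

### The job

Make up the two repair kits from the stock on the blue mat: the white tray gets the green-rimmed solder spool and the black fan, the yellow tray gets the copper heat sink and the amber flux bottle, one thing to a compartment, with the delicate ones (the fan and the bottle) on the black pads. Set each down gently, not dropped, standing upright and flat on the tray floor, and leave the red-rimmed spool, the circuit board and the multimeter where they are.

Things in the scene. Friction and masses are not known exactly. Their poses are not given: they have to be found in the camera images.
- green_spool: Full spool of bright solder wire with GREEN flanges, standing on end: in effect a solid cylinder 50 mm in diameter, 42 mm high, about 0.15 kg. Origin: centre of the underside, z up along its axis. For the white tray, bare side. Loose on the blue mat (mat top at z = 2 mm), in the row of stock; neighbours' centres over 110 mm apart.
- fan: Black square cooling fan lying flat, 40 by 40 mm, 28 mm high, grey opening with black blades and a white hub on top, about 0.06 kg. Origin: centre of the underside, x and y square to its sides, z up. Can be gripped across either pair of sides. For the white tray, padded side. Loose on the blue mat (mat top at z = 2 mm), in the row of stock; neighbours' centres over 110 mm apart.
- heatsink: Copper heat sink, 40 by 40 mm, 32 mm high, with upright fins that run along its x. Origin: centre of the underside, x and y square to its sides, z up. About 0.16 kg. Stiff: can be gripped across either pair of sides. For the yellow tray, bare side. Loose on the blue mat (mat top at z = 2 mm), in the row of stock; neighbours' centres over 110 mm apart.
- flux_bottle: Small amber glass bottle, 34 mm in diameter, with a thin paper band and a white screw cap 33 mm in diameter (from 40 mm up to the top); 56 mm high in all, about 0.07 kg. Origin: centre of the underside, z up along its axis. For the yellow tray, padded side. Loose on the blue mat (mat top at z = 2 mm), in the row of stock; neighbours' centres over 110 mm apart.
- white_tray: WHITE kit tray. Fixed, 92 (own x) by 180 (own y) by 12 mm high; floor, walls and divider 4 mm thick. Two compartments, 84 mm square inside, centred at own y = +44 and -44 mm, own x = 0. The one at y = +44 mm has a thin black pad (things still stand 4 mm above the underside), the other is bare. Origin: centre of the underside, on the mat (z = 2 mm), z up. Yaw within 0.3 rad of the world axes.
- yellow_tray: YELLOW kit tray. Fixed, 92 (own x) by 180 (own y) by 12 mm high; floor, walls and divider 4 mm thick. Two compartments, 84 mm square inside, centred at own y = +44 and -44 mm, own x = 0. The one at y = -44 mm has a thin black pad (things still stand 4 mm above the underside), the other is bare. Origin: centre of the underside, on the mat (z = 2 mm), z up. Yaw within 0.3 rad of the world axes.
- red_spool: Spool like the green one, but with RED flanges: 50 mm in diameter, 42 mm high, loose. It is in neither kit and stays where it stands. Origin: centre of the underside. Loose on the blue mat (mat top at z = 2 mm), in the row of stock; neighbours' centres over 110 mm apart.
- circuit_board: Green circuit board lying loose on the mat between the two trays, 105 (own x) by 75 (own y) mm, 10 mm high with its parts. Stays where it lies. Origin: centre of the underside.
- multimeter: Orange multimeter lying loose on its back at the left (+y) edge of the work, outside the trays, 160 (own x) by 80 (own y) by 49 mm high with its dial. Stays where it lies. Origin: centre of the underside.
There are look-alikes about, which are no part of the job. Of the things that look like the heatsink, the middle-sized one is meant.

How it is judged:
By the outcome, as a careful person would: the job done as asked, in the order asked, and still so for the second after the job is handed in, with the robot touching nothing.
It also fails if it takes over 96 s, if anything falls off the work surface, if the arm or the gripper's body presses on something with over 40 N, if the wrist force passes 120 N, or if a joint passes its speed limit or range.

## Working session

There is one attempt and no reset: what is moved stays moved. The work goes in short steps, Python scripts to look and compute and a tool call to move; the robot and the scene stay as the last step left them, time stands still between calls to the robot, and variables do not carry over. Pictures are saved under pics/ and viewed, at most 14 in all, crops included, and the job is handed in when it is done.

Besides the shell and the picture viewer there is one more tool, called after "Request:" by a JSON object that holds its "api" and its "payload". drive_tool: Moves the arm, as the interface text tells. Scaled input: -1 to 1 covers 0.12 m each way for a shift and 1.5 rad each way for a turn. Its arguments: {"type":"object","properties":{"steps":{"type":"array"}},"required":["steps"]}

```bash
ls; mkdir -p pics; python3 - <<'E'
from rig import read_state, optics, order, bot
import cv2, numpy as np
s=read_state(); print(s)
for n in("scene","top"):
    d=optics.capture(n); cv2.imwrite(f"pics/{n}0.png",cv2.resize(d["color"],(800,600),interpolation=cv2.INTER_CUBIC))
    np.savez(f"{n}0.npz",**d); print(n,d["fx"],d["cx"],d["cy"],d["D"],d["rvec"],d["tvec"])
E
```

```text
pics
{'time_s': 0.0, 'joint_positions': array([-7.54318769e+01,  3.02795592e+01,  8.21566583e+01, -1.05265590e-04,
        6.76890942e+01, -1.02257464e+01]), 'qvel': array([0.10786798, 0.03486029, 0.02001544, 0.08659826, 0.01742905,
       0.10416224]), 'tau': array([-4.24797909e-04, -4.40045536e+01, -1.76592708e+01,  6.33500121e-02,
        5.81643835e-02, -1.56024844e-04]), 'position': array([ 0.26195036, -0.56664595,  0.22156377]), 'tcp_rot': array([[ 9.07822167e-01,  4.19354991e-01, -5.51768282e-04],
       [ 4.19355175e-01, -9.07819783e-01,  2.11635538e-03],
       [ 3.86598030e-04, -2.15266121e-03, -9.99997608e-01]]), 'force': array([-0.5030002 ,  0.38504826, -0.73762245]), 'moment': array([ 0.04097622, -0.03577431, -0.01417389]), 'grasp_force': 0.0, 'opening': 1.0011904578052597}
scene 399.40697949125456 255.82618891101106 194.36463954598526 [-0.07967068  0.          0.          0.          0.        ] [ 0.9856223   2.47912923 -0.99214145] [ 0.40424814 -0.26098903  1.45504028]
top 359.0914567543643 256.8132608664796 189.709122155885 [-0.01719054  0.          0.          0.          0.        ] [ 2.19284946 -2.20588954  0.04215016] [0.0213243  0.57125921 0.93335033]
```

View pics/top0.png

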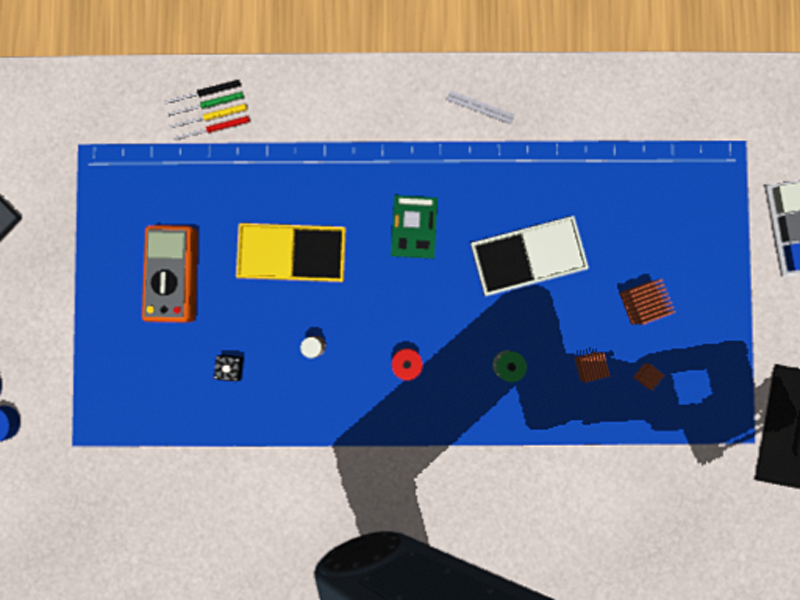

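View pics/scene0.png

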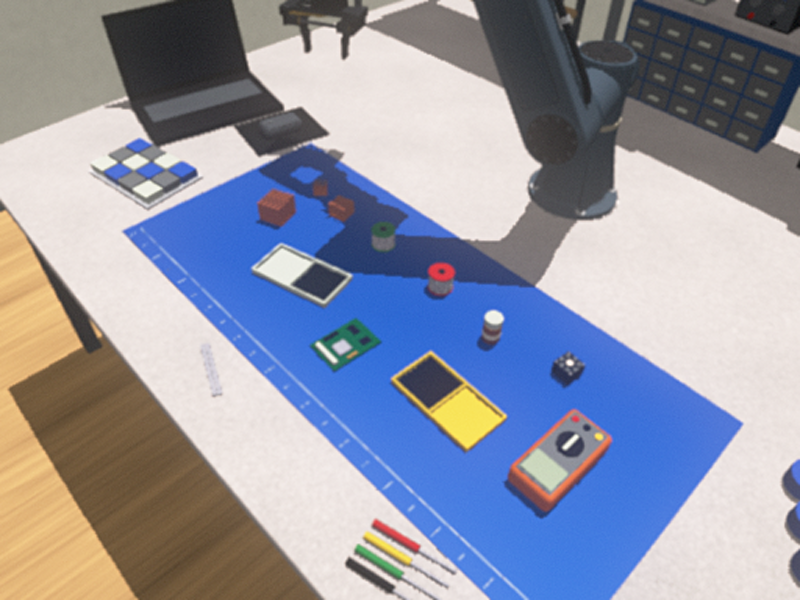

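The top view (800x600) shows the fan at (228,367), bottle (312,347), red spool (406,364) and green spool (510,366). The copper blocks are at (592,366) middle-sized, (648,376) small and (647,300) large. The yellow tray is at (291,252) with its pad on the right, and the white tray at (529,255) with its pad on the left. The scene view agrees. Next I measure them.

```bash
cat >h.py <<'E'
import numpy as np, cv2
from scipy.spatial.transform import Rotation as R
def cam(d): return np.array([[d["fx"],0,d["cx"]],[0,d["fy"],d["cy"]],[0,0,1.]]), np.asarray(d["D"],float)
def world(d):
    K,D=cam(d); h,w=d["range_z"].shape
    uv=np.stack(np.meshgrid(np.arange(w),np.arange(h)),-1).reshape(-1,1,2).astype(np.float64)
    n=cv2.undistortPoints(uv,K,D).reshape(h,w,2); z=d["range_z"].astype(float)
    P=np.dstack([n*z[...,None],z]); Rm=cv2.Rodrigues(np.asarray(d["rvec"],float).ravel())[0]
    return (P-np.asarray(d["tvec"]).ravel())@Rm
def plane(d,uv,zw):
    "pixels -> world points at height zw"
    K,D=cam(d); n=cv2.undistortPoints(np.asarray(uv,float).reshape(-1,1,2),K,D).reshape(-1,2)
    Rm=cv2.Rodrigues(np.asarray(d["rvec"],float).ravel())[0]; t=np.asarray(d["tvec"]).ravel()
    r=np.c_[n,np.ones(len(n))]@Rm; c=-t@Rm
    return c+r*((zw-c[2])/r[:,2])[:,None]
E
python3 - <<'E'
from h import *
d=np.load("top0.npz"); W=world(d); k=512/800
print("mat z",np.median(W[...,2][int(430*k)-5:int(430*k)+5,int(200*k):int(300*k)]))
for n,u,v,r,h in [("fan",228,367,30,.028),("bottle",312,347,30,.056),("red",406,364,30,.042),("green",510,366,30,.042),("hs_mid",592,366,25,.032),("hs_small",648,376,25,.02),("hs_big",647,300,38,.045),("ytray",291,252,65,.012),("wtray",529,255,70,.012)]:
    a,b=int(u*k),int(v*k);q=int(r*k); w=W[b-q:b+q,a-q:a+q]; z=w[...,2]
    top=np.percentile(z,99.5) ; m=z>(.5*top+.001)
    if h<.015: m=z>.006
    else: m=z>top-.008
    p=w[m]; rect=cv2.minAreaRect(p[:,:2].astype(np.float32))
    print(n,"top",round(top,4),m.sum(),"rect",np.round(rect[0],4),np.round(rect[1],4),round(rect[2],1), "med",np.round(np.median(p,0),4))
E
```

```text
mat z 0.0018343246191867368
fan top 0.956 9 rect [0.5326 0.0155] [0. 0.] 0.0 med [0.5326 0.0155 0.956 ]
bottle top 0.956 9 rect [0.5326 0.0155] [0. 0.] 0.0 med [0.5326 0.0155 0.956 ]
red top 0.0478 307 rect [0.4817 0.0051] [0.0483 0.0919] 73.8 med [0.4607 0.0106 0.044 ]
green top 0.0482 311 rect [ 0.4987 -0.0879] [0.2121 0.0486] 58.9 med [ 0.4568 -0.157   0.0442]
hs_mid top 0.0367 172 rect [ 0.4782 -0.1509] [0.3466 0.0501] 80.1 med [ 0.4538 -0.2976  0.0332]
hs_small top 0.0299 101 rect [ 0.4907 -0.2019] [0.441 0.039] 74.0 med [ 0.4358 -0.3945  0.0258]
hs_big top 0.051 262 rect [ 0.5323 -0.2061] [0.0661 0.4384] 8.5 med [ 0.559 -0.387  0.048]
ytray top 0.0185 1706 rect [0.6425 0.1652] [0.3102 0.2045] 87.1 med [0.649  0.1976 0.0079]
wtray top 0.0183 1770 rect [ 0.6454 -0.1496] [0.327 0.23 ] 89.2 med [ 0.6388 -0.1891  0.0079]
```

```bash
python3 - <<'E'
import numpy as np,cv2
c=np.load("top0.npz")["color"]
a=cv2.resize(c[205:255,130:430],None,fx=2.66,fy=5,interpolation=cv2.INTER_NEAREST)
def crop(u,v,w=50,h=34): return cv2.resize(c[v-h//2:v+h//2,u-w//2:u+w//2],(400,272),interpolation=cv2.INTER_CUBIC)
g=np.vstack([np.hstack([crop(146,235),crop(380,234)]),np.hstack([crop(186,161,90,61),crop(339,163,90,61)])])
cv2.imwrite("pics/crop1.png",g)
E
```

```text
(no output)
```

View pics/crop1.png

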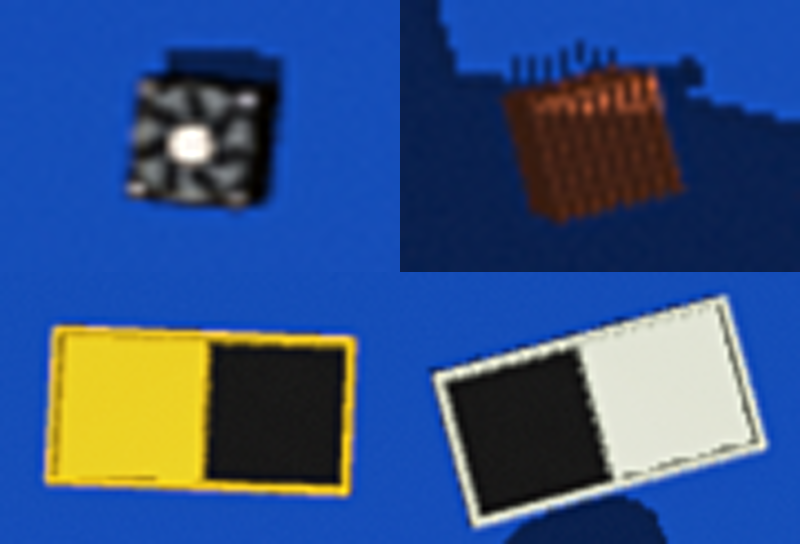

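The crop shows the fan turned a few degrees and the heat sink about 12 degrees. The yellow tray is nearly square to the axes and the white tray is turned about 15 degrees. Some depth pixels are empty, so I re-measure with those masked.

```bash
python3 - <<'E'
from h import *
d=np.load("top0.npz"); W=world(d); k=512/800; V=d["range_z"]>0
from scipy import ndimage as nd
def comp(m): 
    l,n=nd.label(m); return l==1+np.argmax(nd.sum(m,l,range(1,n+1)))
for n,u,v,r,h in [("fan",228,367,30,.028),("bottle",312,347,30,.056),("red",406,364,30,.042),("green",510,366,30,.042),("hs_mid",592,366,28,.032),("hs_small",648,376,25,.02),("hs_big",647,300,42,.045),("ytray",291,252,65,.012),("wtray",529,255,70,.012),("pcb",414,226,45,.01),("meter",170,273,65,.049)]:
    a,b=int(u*k),int(v*k);q=int(r*k); sl=np.s_[b-q:b+q,a-q:a+q]; w=W[sl]; ok=V[sl]; z=w[...,2]
    top=np.percentile(z[ok],98)
    m=ok&(z>(.006 if h<.015 else top-.009)); m=comp(m)
    ys,xs=np.nonzero(m); H=.002+h
    px=np.c_[xs+a-q,ys+b-q]; P=plane(d,px,H)
    rect=cv2.minAreaRect(P[:,:2].astype(np.float32))
    print(n,"top",round(top,4),m.sum(),"rect",np.round(rect[0],4),np.round(rect[1],4),round(rect[2],1),"mean",np.round(P.mean(0),4),"eqdia",round(np.sqrt(m.sum()*4/np.pi)*(.9333-H+.03)/359,4))
# trays by colour outline corners
c=cv2.cvtColor(d["color"],cv2.COLOR_BGR2HSV)
E
```

```text
fan top 0.0322 241 rect [0.4551 0.3061] [0.0397 0.0404] 83.9 mean [0.4548 0.3063 0.03  ] eqdia 0.0455
bottle top 0.0592 137 rect [0.4897 0.1639] [0.0325 0.0299] 89.7 mean [0.4902 0.1644 0.058 ] eqdia 0.0333
red top 0.046 303 rect [0.461  0.0111] [0.0482 0.0465] 44.7 mean [0.4613 0.0112 0.044 ] eqdia 0.0503
green top 0.0462 308 rect [ 0.4556 -0.1578] [0.0482 0.0479] 89.6 mean [ 0.4564 -0.1579  0.044 ] eqdia 0.0507
hs_mid top 0.0355 211 rect [ 0.4534 -0.2966] [0.0401 0.0424] 13.5 mean [ 0.4531 -0.2972  0.034 ] eqdia 0.0424
hs_small top 0.0281 77 rect [ 0.4394 -0.3986] [0.0325 0.0226] 51.9 mean [ 0.4407 -0.3992  0.022 ] eqdia 0.026
hs_big top 0.0491 39 rect [ 0.5493 -0.3922] [0.0041 0.0576] 19.4 mean [ 0.5491 -0.3915  0.047 ] eqdia 0.018
ytray top 0.0145 1402 rect [0.6498 0.2058] [0.1815 0.0961] 88.1 mean [0.6489 0.1931 0.014 ] eqdia 0.1117
wtray top 0.0144 1467 rect [ 0.6404 -0.1971] [0.095 0.183] 13.5 mean [ 0.6375 -0.1876  0.014 ] eqdia 0.1143
pcb top 0.0113 647 rect [ 0.6893 -0.003 ] [0.0739 0.1052] 87.2 mean [ 0.6944 -0.0037  0.012 ] eqdia 0.0761
meter top 0.0489 1636 rect [0.6112 0.3998] [0.0772 0.1547] 87.8 mean [0.6113 0.4004 0.051 ] eqdia 0.116
```

Everything matches the given sizes, and the pads are on the correct sides. I turn the tool square to the world axes and go above the green spool.

Request:
{"api": "drive_tool", "payload": {"steps": [[87,0.3,-0.2,0,0,0,0.09],[87,0.6,-0.4,0,0,0,0.19],[87,0.865,-0.601,0,0,0,0.288],[87,0.865,-0.601,0,0,0,0.288],[87,0.865,-0.601,0,0,0,0.288]]}}

```text
time_s: 0.6
position: [0.3266, -0.4576, 0.2225]
tcp_rot: [[1.0, 0.004, -0.0], [0.004, -1.0, -0.0], [-0.0, 0.0, -1.0]]
force: [-0.7, -1.3, 0.1]
opening: 1.003
grasp_force: 0.0
```

Request:
{"api": "drive_tool", "payload": {"steps": [[87,0.18,-0.33,0,0,0,0],[87,0.36,-0.66,0,0,0,0],[87,0.54,-1,0,0,0,0]]}}

```text
time_s: 0.9
position: [0.3911, -0.3392, 0.2224]
tcp_rot: [[1.0, -0.001, 0.001], [-0.001, -1.0, -0.001], [0.001, 0.001, -1.0]]
force: [1.4, 0.0, -0.7]
opening: 1.0
grasp_force: 0.0
```

Request:
{"api": "drive_tool", "payload": {"steps": [[87,0.18,-0.33,0,0,0,0],[87,0.36,-0.66,0,0,0,0],[87,0.54,-1,0,0,0,0]]}}

```text
time_s: 1.2
position: [0.4566, -0.2186, 0.2226]
tcp_rot: [[1.0, -0.0, 0.001], [-0.0, -1.0, -0.001], [0.001, 0.001, -1.0]]
force: [0.7, 0.2, -0.3]
opening: 0.997
grasp_force: 0.0
```

Request:
{"api": "drive_tool", "payload": {"steps": [[87,0,-0.25,0.3,0,0,0],[87,0,-0.5,0.6,0,0,0],[87,0,-0.5,0.75,0,0,0],[87,0,-0.5,0.75,0,0,0],[87,0,-0.5,0.75,0,0,0],[87,0,-0.5,0.75,0,0,0]]}}

```text
time_s: 1.8
position: [0.4568, -0.1602, 0.1336]
tcp_rot: [[1.0, -0.001, 0.003], [-0.0, -1.0, -0.002], [0.003, 0.002, -1.0]]
force: [-0.4, 0.2, -0.3]
opening: 0.998
grasp_force: 0.0
```

```bash
python3 - <<'E'
from h import *; from rig import *
s=read_state(); print(s["position"],s["tcp_rot"][:,0],s["tcp_rot"][:,2],s["force"],bot.hold_point_z)
d=optics.capture("wrist"); np.savez("w1.npz",**d); cv2.imwrite("pics/w1.png",d["color"])
K,D=cam(d)
for p in[(.456,-.158,.044),(.453,-.297,.034)]: print(cv2.projectPoints(np.array([p]),d["rvec"],d["tvec"],K,D)[0].ravel())
E
```

```text
[ 0.45683006 -0.16019661  0.13359245] [ 9.99995883e-01 -4.98165065e-04  2.82594844e-03] [ 0.00282496 -0.00197428 -0.99999406] [-0.43011573  0.20421869 -0.27828301] 0.0187
[254.07273001 196.34072839]
[410.23119239 195.96350941]
```

View pics/w1.png

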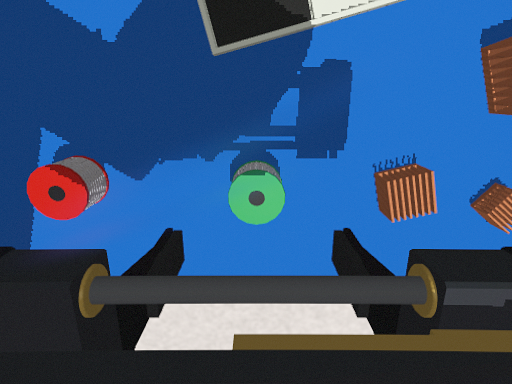

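The wrist view shows the spool hub at (257,198) against a predicted (254,196), so it is about 2 mm off, which is acceptable. The heat sink at (405,192) also agrees. I descend and grip.

Request:
{"api": "drive_tool", "payload": {"steps": [[87,-0.01,-0.005,0.25,0,0,0],[87,-0.017,-0.008,0.5,0,0,0],[87,-0.017,-0.008,0.7,0,0,0],[87,-0.017,-0.008,0.85,0,0,0],[87,-0.017,-0.008,0.95,0,0,0],[87,-0.017,-0.008,0.98,0,0,0],[87,-0.017,-0.008,0.98,0,0,0],[87,-0.017,-0.008,0.98,0,0,0]]}}

```text
time_s: 2.65
position: [0.4541, -0.1578, 0.0157]
tcp_rot: [[1.0, 0.001, 0.002], [0.001, -1.0, -0.001], [0.002, 0.001, -1.0]]
force: [-0.3, -0.6, -0.1]
opening: 0.999
grasp_force: 0.0
```

Request:
{"api": "drive_tool", "payload": {"steps": [[70,0,0,0,0,0,0],[55,0,0,0,0,0,0],[45,0,0,0,0,0,0],[40,0,0,0,0,0,0],[40,0,0,0,0,0,0],[40,0,0,0,0,0,0],[40,0,0,0,0,0,0],[40,0,0,0,0,0,0]]}}

```text
time_s: 3.45
position: [0.4536, -0.1574, 0.015]
tcp_rot: [[1.0, 0.001, 0.0], [0.001, -1.0, -0.0], [0.0, 0.0, -1.0]]
force: [0.6, -1.2, 0.7]
opening: 0.569
grasp_force: 30.0
```

Request:
{"api": "drive_tool", "payload": {"steps": [[40,0,0,-0.05,0,0,0],[40,0,0,-0.2,0,0,0],[40,0,0,-0.4,0,0,0],[40,0,0,-0.6,0,0,0],[40,0,0,-0.8,0,0,0],[40,0,0,-0.95,0,0,0],[40,0,0,-1,0,0,0]]}}

```text
time_s: 4.15
position: [0.4539, -0.1574, 0.1367]
tcp_rot: [[1.0, 0.001, 0.002], [0.001, -1.0, -0.001], [0.002, 0.001, -1.0]]
force: [0.7, -0.4, -2.1]
opening: 0.566
grasp_force: 30.0
```

Request:
{"api": "drive_tool", "payload": {"steps": [[40,0.1,0.04,0,0,0,0],[40,0.3,0.12,0,0,0,0],[40,0.5,0.21,0,0,0,0],[40,0.7,0.29,0,0,0,0],[40,0.82,0.34,0,0,0,0]]}}

```text
time_s: 4.65
position: [0.5532, -0.1985, 0.134]
tcp_rot: [[1.0, 0.001, 0.0], [0.001, -1.0, 0.0], [0.0, -0.0, -1.0]]
force: [-0.1, 0.0, -1.7]
opening: 0.571
grasp_force: 30.0
```

Request:
{"api": "drive_tool", "payload": {"steps": [[40,0.2,0.08,0,0,0,0],[40,0.4,0.17,0,0,0,0],[40,0.6,0.25,0,0,0,0],[40,0.75,0.31,0,0,0,0],[40,0.82,0.34,0,0,0,0],[40,0.82,0.34,0,0,0,0],[40,0.82,0.34,0,0,0,0]]}}

```text
time_s: 5.35
position: [0.6488, -0.2379, 0.1339]
tcp_rot: [[1.0, 0.001, -0.003], [0.001, -1.0, 0.002], [-0.003, -0.002, -1.0]]
force: [0.4, -0.0, -1.5]
opening: 0.567
grasp_force: 30.0
```

```bash
python3 - <<'E'
from h import *; from rig import *
s=read_state(); print(s["position"],s["force"],s["opening"],s["grasp_force"])
d=optics.capture("wrist"); cv2.imwrite("pics/w2.png",d["color"])
K,D=cam(d)
for p in[(.6507,-.240,.006),(.630,-.154,.006)]: print(cv2.projectPoints(np.array([p]),d["rvec"],d["tvec"],K,D)[0].ravel())
E
```

```text
[ 0.64877576 -0.23786455  0.13389526] [ 0.44868849 -0.03857378 -1.51222301] 0.5670870211303053 29.999870751053095
[259.35426654 180.53162655]
[172.90590422 200.35432731]
```

View pics/w2.png

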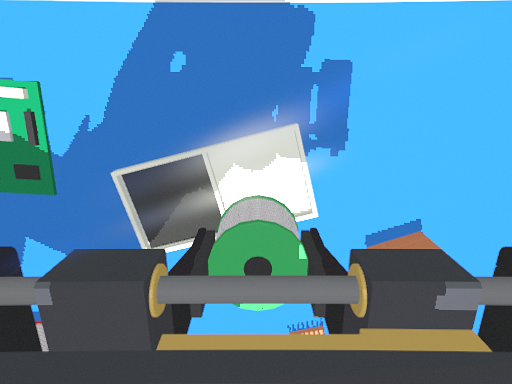

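The wrist view shows the bare compartment centred near (262,184), as predicted (259,181), with the spool held upright. I descend.

Request:
{"api": "drive_tool", "payload": {"steps": [[40,0,0.01,0.15,0,0,0],[40,0,0.01,0.35,0,0,0],[40,0,0.01,0.55,0,0,0],[40,0,0.01,0.75,0,0,0],[40,0,0.01,0.87,0,0,0],[40,0,0.01,0.9,0,0,0],[40,0,0.01,0.9,0,0,0],[40,0,0.01,0.9,0,0,0]]}}

```text
time_s: 6.2
position: [0.6512, -0.2404, 0.0283]
tcp_rot: [[1.0, 0.001, 0.002], [0.001, -1.0, -0.001], [0.002, 0.001, -1.0]]
force: [0.7, -0.3, -1.8]
opening: 0.572
grasp_force: 30.0
```

Request:
{"api": "drive_tool", "payload": {"steps": [[40,0,0,0.01,0,0,0],[40,0,0,0.02,0,0,0],[40,0,0,0.025,0,0,0],[40,0,0,0.03,0,0,0],[40,0,0,0.03,0,0,0],[40,0,0,0.03,0,0,0]]}}

```text
time_s: 6.8
position: [0.6503, -0.2399, 0.0233]
tcp_rot: [[1.0, 0.001, -0.0], [0.001, -1.0, 0.0], [-0.0, -0.0, -1.0]]
force: [0.1, -0.3, -1.6]
opening: 0.563
grasp_force: 30.0
```

Request:
{"api": "drive_tool", "payload": {"steps": [[40,0,0,0.008,0,0,0],[40,0,0,0.016,0,0,0],[40,0,0,0.024,0,0,0],[40,0,0,0.03,0,0,0],[40,0,0,0.03,0,0,0]]}}

```text
time_s: 7.3
position: [0.6502, -0.2399, 0.0195]
tcp_rot: [[1.0, 0.001, -0.0], [0.001, -1.0, 0.0], [-0.0, -0.0, -1.0]]
force: [0.6, 0.8, -1.8]
opening: 0.565
grasp_force: 30.0
```

Request:
{"api": "drive_tool", "payload": {"steps": [[40,0,0,0.004,0,0,0],[40,0,0,0.007,0,0,0],[40,0,0,0.007,0,0,0]]}}

```text
time_s: 7.6
position: [0.6504, -0.2399, 0.0191]
tcp_rot: [[1.0, 0.001, 0.0], [0.001, -1.0, -0.0], [0.0, 0.0, -1.0]]
force: [-0.3, 0.7, -1.0]
opening: 0.566
grasp_force: 30.0
```

Request:
{"api": "drive_tool", "payload": {"steps": [[40,0,0,0.004,0,0,0],[40,0,0,0.008,0,0,0],[40,0,0,0.008,0,0,0]]}}

```text
time_s: 7.9
position: [0.6503, -0.2399, 0.0191]
tcp_rot: [[1.0, 0.001, 0.0], [0.001, -1.0, -0.0], [0.0, 0.0, -1.0]]
force: [-1.9, 1.5, 5.1]
opening: 0.565
grasp_force: 30.0
```

Contact is made at 5 N. I release, rise and go to the fan.

Request:
{"api": "drive_tool", "payload": {"steps": [[50,0,0,0,0,0,0],[53,0,0,0,0,0,0],[57,0,0,0,0,0,0],[62,0,0,0,0,0,0],[64,0,0,0,0,0,0],[64,0,0,0,0,0,0]]}}

```text
time_s: 8.5
position: [0.6503, -0.2399, 0.0177]
tcp_rot: [[1.0, 0.001, -0.0], [0.001, -1.0, 0.0], [-0.0, -0.0, -1.0]]
force: [-0.8, -0.0, 0.2]
opening: 0.728
grasp_force: 0.0
```

Request:
{"api": "drive_tool", "payload": {"steps": [[64,0,0,-0.1,0,0,0],[64,0,0,-0.3,0,0,0],[70,0,0,-0.6,0,0,0],[87,0,0,-0.9,0,0,0],[87,0,0,-1,0,0,0]]}}

```text
time_s: 9.0
position: [0.6529, -0.2413, 0.1435]
tcp_rot: [[1.0, 0.001, 0.008], [0.001, -1.0, -0.004], [0.008, 0.004, -1.0]]
force: [1.1, -0.5, 0.8]
opening: 0.907
grasp_force: 0.0
```

Request:
{"api": "drive_tool", "payload": {"steps": [[87,-0.1,-0.3,0,0,0,0],[87,-0.22,-0.6,0,0,0,0],[87,-0.33,-0.91,0,0,0,0]]}}

```text
time_s: 9.3
position: [0.6096, -0.1299, 0.1379]
tcp_rot: [[1.0, -0.0, -0.0], [-0.0, -1.0, 0.0], [-0.0, -0.0, -1.0]]
force: [0.5, 0.9, -1.0]
opening: 0.997
grasp_force: 0.0
```

Request:
{"api": "drive_tool", "payload": {"steps": [[87,-0.11,-0.3,0,0,0,0],[87,-0.22,-0.6,0,0,0,0],[87,-0.33,-0.91,0,0,0,0]]}}

```text
time_s: 9.6
position: [0.5699, -0.0203, 0.1378]
tcp_rot: [[1.0, 0.0, -0.0], [0.0, -1.0, 0.0], [-0.0, -0.0, -1.0]]
force: [-0.4, 0.4, -0.7]
opening: 0.997
grasp_force: 0.0
```

Request:
{"api": "drive_tool", "payload": {"steps": [[87,-0.11,-0.3,0,0,0,0],[87,-0.22,-0.6,0,0,0,0],[87,-0.33,-0.91,0,0,0,0]]}}

```text
time_s: 9.9
position: [0.5303, 0.0888, 0.1379]
tcp_rot: [[1.0, 0.0, -0.0], [0.0, -1.0, 0.0], [-0.0, -0.0, -1.0]]
force: [0.5, -0.3, 0.6]
opening: 1.0
grasp_force: 0.0
```

Request:
{"api": "drive_tool", "payload": {"steps": [[87,-0.11,-0.3,0,0,0,0],[87,-0.22,-0.6,0,0,0,0],[87,-0.33,-0.91,0,0,0,0]]}}

```text
time_s: 10.2
position: [0.4906, 0.198, 0.1379]
tcp_rot: [[1.0, 0.001, -0.0], [0.001, -1.0, -0.0], [-0.0, 0.0, -1.0]]
force: [0.7, -0.1, 0.0]
opening: 1.002
grasp_force: 0.0
```

Request:
{"api": "drive_tool", "payload": {"steps": [[87,-0.11,-0.3,0,0,0,0.03],[87,-0.22,-0.6,0,0,0,0.06],[87,-0.31,-0.91,0,0,0,0.064],[87,-0.31,-0.91,0,0,0,0.064],[87,-0.31,-0.91,0,0,0,0.064],[87,-0.31,-0.91,0,0,0,0.064]]}}

```text
time_s: 10.8
position: [0.4544, 0.3051, 0.1378]
tcp_rot: [[0.995, -0.096, -0.0], [-0.096, -0.995, -0.001], [-0.0, 0.001, -1.0]]
force: [1.2, 0.9, -0.3]
opening: 0.998
grasp_force: 0.0
```

```bash
python3 - <<'E'
from h import *; from rig import *
s=read_state(); print(s["position"],s["tcp_rot"][:,0],s["force"])
d=optics.capture("wrist"); K,D=cam(d); np.savez("w3.npz",**d)
p=np.array([.455,.306,.03]); u=cv2.projectPoints(p[None],d["rvec"],d["tvec"],K,D)[0].ravel(); print(u)
x,y=int(u[0])-60,int(u[1])-45; cv2.imwrite("pics/w3.png",cv2.resize(d["color"][y:y+90,x:x+120],None,fx=6,fy=6,interpolation=cv2.INTER_CUBIC)); print(x,y)
E
```

```text
[0.45435681 0.30511377 0.13781923] [ 9.95427143e-01 -9.55232880e-02 -3.22158626e-04] [ 1.20985496  0.86052354 -0.28135169]
[255.68952207 188.31651799]
195 143
```

View pics/w3.png

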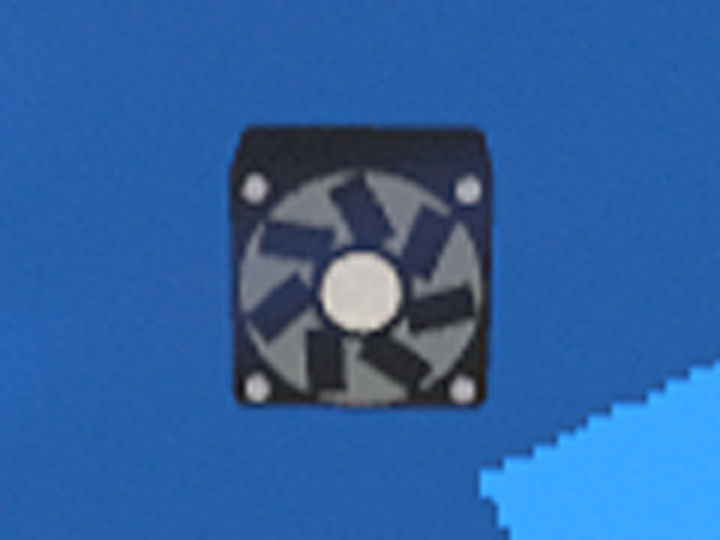

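The fan is square to the tool, with its hub at image (255.3,191.5) against a predicted (255.7,188.3), so its x is about 1–2 mm less. I grip it.

Request:
{"api": "drive_tool", "payload": {"steps": [[87,-0.01,0,0.25,0,0,0],[87,-0.01,0,0.5,0,0,0],[87,-0.01,0,0.75,0,0,0],[87,-0.01,0,0.9,0,0,0],[87,-0.01,0,0.917,0,0,0],[87,-0.01,0,0.917,0,0,0]]}}

```text
time_s: 11.45
position: [0.4535, 0.3051, 0.0277]
tcp_rot: [[0.995, -0.097, -0.001], [-0.097, -0.995, -0.0], [-0.001, 0.0, -1.0]]
force: [0.2, 0.4, 0.3]
opening: 1.001
grasp_force: 0.0
```

Request:
{"api": "drive_tool", "payload": {"steps": [[70,0,0,0.05,0,0,0],[65,0,0,0.1,0,0,0],[60,0,0,0.131,0,0,0],[55,0,0,0.131,0,0,0],[50,0,0,0.131,0,0,0],[45,0,0,0.131,0,0,0],[40,0,0,0.131,0,0,0],[35,0,0,0.131,0,0,0]]}}

```text
time_s: 12.25
position: [0.4532, 0.3062, 0.0124]
tcp_rot: [[0.995, -0.095, 0.0], [-0.095, -0.995, 0.0], [0.0, -0.0, -1.0]]
force: [-0.1, 0.6, 0.8]
opening: 0.456
grasp_force: 30.0
```

Request:
{"api": "drive_tool", "payload": {"steps": [[30,0,0,0,0,0,0],[30,0,0,0,0,0,0],[30,0,0,0,0,0,0],[30,0,0,0,0,0,0]]}}

```text
time_s: 12.65
position: [0.4533, 0.3062, 0.0124]
tcp_rot: [[0.995, -0.095, 0.0], [-0.095, -0.995, 0.0], [0.0, -0.0, -1.0]]
force: [-0.0, 1.7, 2.2]
opening: 0.459
grasp_force: 30.0
```

Request:
{"api": "drive_tool", "payload": {"steps": [[30,0,0,-0.05,0,0,0],[30,0,0,-0.2,0,0,0],[30,0,0,-0.4,0,0,-0.02],[30,0,0,-0.6,0,0,-0.04],[30,0,0,-0.8,0,0,-0.064],[30,0,0,-0.95,0,0,-0.064],[30,0,0,-1,0,0,-0.064],[30,0,0,-1,0,0,-0.064]]}}

```text
time_s: 13.45
position: [0.4533, 0.3061, 0.1329]
tcp_rot: [[1.0, 0.001, 0.001], [0.001, -1.0, 0.0], [0.001, -0.0, -1.0]]
force: [0.4, -0.6, -0.3]
opening: 0.459
grasp_force: 30.0
```

Request:
{"api": "drive_tool", "payload": {"steps": [[30,0.06,0.15,0,0,0,0],[30,0.14,0.37,0,0,0,0],[30,0.26,0.67,0,0,0,0],[30,0.368,0.958,0,0,0,0]]}}

```text
time_s: 13.85
position: [0.4967, 0.1899, 0.1308]
tcp_rot: [[1.0, 0.002, -0.003], [0.002, -1.0, -0.001], [-0.003, 0.001, -1.0]]
force: [0.9, -0.7, -0.9]
opening: 0.457
grasp_force: 30.0
```

Request:
{"api": "drive_tool", "payload": {"steps": [[30,0.12,0.3,0,0,0,0],[30,0.24,0.62,0,0,0,0],[30,0.368,0.958,0,0,0,0]]}}

```text
time_s: 14.15
position: [0.5407, 0.0749, 0.1306]
tcp_rot: [[1.0, 0.001, -0.003], [0.001, -1.0, 0.0], [-0.003, -0.0, -1.0]]
force: [0.7, -0.1, -0.3]
opening: 0.455
grasp_force: 30.0
```

Request:
{"api": "drive_tool", "payload": {"steps": [[30,0.12,0.3,0,0,0,0],[30,0.24,0.62,0,0,0,0],[30,0.368,0.958,0,0,0,0]]}}

```text
time_s: 14.45
position: [0.5849, -0.04, 0.1304]
tcp_rot: [[1.0, 0.001, -0.004], [0.001, -1.0, 0.001], [-0.004, -0.001, -1.0]]
force: [1.3, 0.4, -0.5]
opening: 0.457
grasp_force: 30.0
```

Request:
{"api": "drive_tool", "payload": {"steps": [[30,0.1,0.27,0,0,0,-0.05],[30,0.2,0.54,0,0,0,-0.1],[30,0.29,0.76,0,0,0,-0.157],[30,0.34,0.9,0,0,0,-0.157],[30,0.368,0.958,0,0,0,-0.157],[30,0.368,0.958,0,0,0,-0.157],[30,0.368,0.958,0,0,0,-0.157]]}}

```text
time_s: 15.15
position: [0.6292, -0.1522, 0.1316]
tcp_rot: [[0.972, 0.234, -0.002], [0.234, -0.972, 0.001], [-0.002, -0.002, -1.0]]
force: [-0.7, -0.2, -0.9]
opening: 0.457
grasp_force: 30.0
```

```bash
python3 - <<'E'
from h import *; from rig import *
d=optics.capture("wrist"); cv2.imwrite("pics/w4.png",d["color"])
s=read_state(); print(s["position"],s["opening"])
E
```

```text
[ 0.62922997 -0.15195811  0.13183211] 0.458733990101927
```

View pics/w4.png

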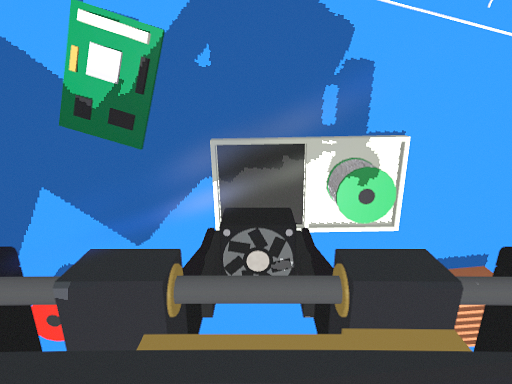

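The wrist view shows the spool standing in the bare compartment at (366,196). The fan is held over the pad, which is centred at column 261, and the tray is square to the tool. I lower it.

Request:
{"api": "drive_tool", "payload": {"steps": [[30,0,0.01,0.15,0,0,0],[30,0,0.01,0.35,0,0,0],[30,0,0.01,0.55,0,0,0],[30,0,0.01,0.75,0,0,0],[30,0,0.01,0.88,0,0,0],[30,0,0.01,0.92,0,0,0],[30,0,0.01,0.92,0,0,0],[30,0,0.01,0.92,0,0,0]]}}

```text
time_s: 16.0
position: [0.6312, -0.1549, 0.0228]
tcp_rot: [[0.972, 0.234, 0.002], [0.234, -0.972, -0.001], [0.002, 0.001, -1.0]]
force: [-0.0, 0.2, -1.3]
opening: 0.456
grasp_force: 30.0
```

Request:
{"api": "drive_tool", "payload": {"steps": [[30,0,0,0.01,0,0,0],[30,0,0,0.02,0,0,0],[30,0,0,0.03,0,0,0],[30,0,0,0.04,0,0,0],[30,0,0,0.044,0,0,0],[30,0,0,0.044,0,0,0],[30,0,0,0.044,0,0,0]]}}

```text
time_s: 16.7
position: [0.6304, -0.1548, 0.0165]
tcp_rot: [[0.972, 0.234, -0.0], [0.234, -0.972, 0.0], [-0.0, -0.0, -1.0]]
force: [-0.5, 0.4, -0.6]
opening: 0.456
grasp_force: 30.0
```

Request:
{"api": "drive_tool", "payload": {"steps": [[30,0,0,0.004,0,0,0],[30,0,0,0.006,0,0,0],[30,0,0,0.006,0,0,0]]}}

```text
time_s: 17.0
position: [0.6304, -0.1548, 0.0164]
tcp_rot: [[0.972, 0.234, 0.0], [0.234, -0.972, -0.0], [0.0, 0.0, -1.0]]
force: [-2.5, -0.2, 5.4]
opening: 0.459
grasp_force: 30.0
```

Contact again at 5 N. I release, rise and go to the middle-sized heat sink, keeping the yaw because it matches.

Request:
{"api": "drive_tool", "payload": {"steps": [[40,0,0,0,0,0,0],[42,0,0,0,0,0,0],[46,0,0,0,0,0,0],[50,0,0,0,0,0,0],[50,0,0,0,0,0,0]]}}

```text
time_s: 17.5
position: [0.6304, -0.1548, 0.0155]
tcp_rot: [[0.972, 0.234, -0.0], [0.234, -0.972, 0.0], [-0.0, -0.0, -1.0]]
force: [0.1, -0.1, -0.4]
opening: 0.56
grasp_force: 0.0
```

Request:
{"api": "drive_tool", "payload": {"steps": [[50,0,0,-0.08,0,0,0],[50,0,0,-0.25,0,0,0],[60,0,0,-0.5,0,0,0],[87,0,0,-0.8,0,0,0],[87,0,0,-1,0,0,0]]}}

```text
time_s: 18.0
position: [0.6314, -0.1552, 0.139]
tcp_rot: [[0.972, 0.234, 0.003], [0.234, -0.972, -0.001], [0.003, 0.002, -1.0]]
force: [0.2, -1.0, 0.3]
opening: 0.766
grasp_force: 0.0
```

Request:
{"api": "drive_tool", "payload": {"steps": [[87,-0.2,0.1,0,0,0,0],[87,-0.5,0.23,0,0,0,0],[87,-0.8,0.37,0,0,0,0],[87,-0.856,0.4,0,0,0,0]]}}

```text
time_s: 18.4
position: [0.5387, -0.2272, 0.1364]
tcp_rot: [[0.973, 0.231, -0.002], [0.231, -0.973, 0.0], [-0.002, -0.0, -1.0]]
force: [1.2, 0.4, 0.8]
opening: 0.992
grasp_force: 0.0
```

Request:
{"api": "drive_tool", "payload": {"steps": [[87,-0.3,0.14,0,0,0,0],[87,-0.6,0.28,0,0,0,0],[87,-0.856,0.4,0,0,0,0],[87,-0.856,0.4,0,0,0,0],[87,-0.856,0.4,0,0,0,0],[87,-0.856,0.4,0,0,0,0]]}}

```text
time_s: 19.0
position: [0.4542, -0.2959, 0.1361]
tcp_rot: [[0.972, 0.235, 0.001], [0.235, -0.972, -0.0], [0.001, 0.001, -1.0]]
force: [-0.1, 1.6, -0.4]
opening: 0.997
grasp_force: 0.0
```

```bash
python3 - <<'E'
from h import *; from rig import *
s=read_state(); print(s["position"],s["tcp_rot"][:,0],s["force"])
d=optics.capture("wrist"); K,D=cam(d)
u=cv2.projectPoints(np.array([[.453,-.297,.034]]),d["rvec"],d["tvec"],K,D)[0].ravel(); print(u)
x,y=int(u[0])-60,int(u[1])-45; cv2.imwrite("pics/w5.png",cv2.resize(d["color"][y:y+90,x:x+120],None,fx=6,fy=6,interpolation=cv2.INTER_CUBIC)); print(x,y)
E
```

```text
[ 0.45423575 -0.29587471  0.13612907] [0.97204113 0.23480851 0.00099794] [-0.09722605  1.55715955 -0.42487691]
[257.96476361 192.31664049]
197 147
```

View pics/w5.png

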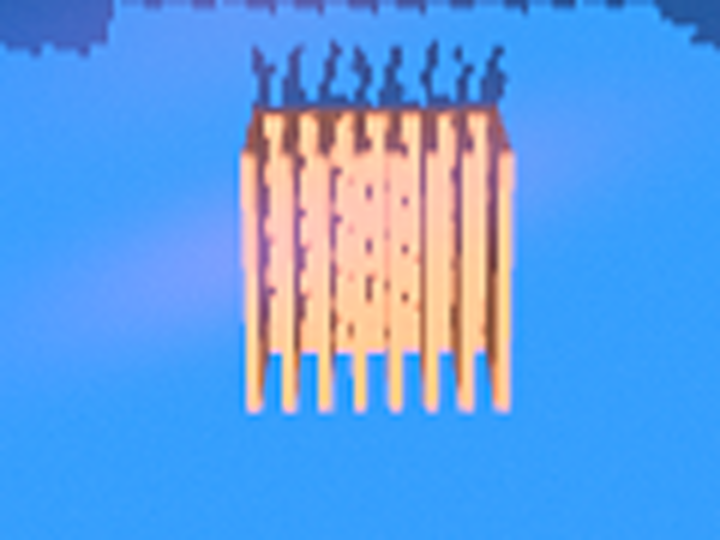

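The heat sink is square to the tool. Its top centre is at image (260,194) against a predicted (258,192), and I shift for half of that difference. Then I descend and grip.

Request:
{"api": "drive_tool", "payload": {"steps": [[87,-0.018,0.013,0.25,0,0,0],[87,-0.018,0.013,0.5,0,0,0],[87,-0.018,0.013,0.75,0,0,0],[87,-0.018,0.013,0.88,0,0,0],[87,-0.018,0.013,0.9,0,0,0],[87,-0.018,0.013,0.9,0,0,0]]}}

```text
time_s: 19.65
position: [0.4521, -0.2976, 0.0275]
tcp_rot: [[0.972, 0.236, -0.0], [0.236, -0.972, 0.0], [-0.0, -0.0, -1.0]]
force: [0.2, -0.3, -0.0]
opening: 1.0
grasp_force: 0.0
```

Request:
{"api": "drive_tool", "payload": {"steps": [[70,0,0,0.05,0,0,0],[65,0,0,0.1,0,0,0],[60,0,0,0.117,0,0,0],[55,0,0,0.117,0,0,0],[50,0,0,0.117,0,0,0],[45,0,0,0.117,0,0,0],[40,0,0,0.117,0,0,0],[35,0,0,0.117,0,0,0]]}}

```text
time_s: 20.45
position: [0.4514, -0.2984, 0.0139]
tcp_rot: [[0.972, 0.234, 0.0], [0.234, -0.972, -0.0], [0.0, 0.0, -1.0]]
force: [0.2, 0.2, 0.2]
opening: 0.458
grasp_force: 30.0
```

Request:
{"api": "drive_tool", "payload": {"steps": [[30,0,0,0,0,0,0],[30,0,0,0,0,0,0],[30,0,0,0,0,0,0],[30,0,0,0,0,0,0]]}}

```text
time_s: 20.85
position: [0.4514, -0.2984, 0.0139]
tcp_rot: [[0.972, 0.234, 0.0], [0.234, -0.972, -0.0], [0.0, 0.0, -1.0]]
force: [-0.0, 0.2, 1.7]
opening: 0.454
grasp_force: 30.0
```

Request:
{"api": "drive_tool", "payload": {"steps": [[30,0,0,-0.05,0,0,0],[30,0,0,-0.2,0,0,0],[30,0,0,-0.4,0,0,0.04],[30,0,0,-0.6,0,0,0.08],[30,0,0,-0.8,0,0,0.12],[30,0,0,-0.95,0,0,0.157],[30,0,0,-1,0,0,0.157],[30,0,0,-1,0,0,0.157]]}}

```text
time_s: 21.65
position: [0.4516, -0.2984, 0.1344]
tcp_rot: [[1.0, 0.002, 0.001], [0.002, -1.0, -0.001], [0.001, 0.001, -1.0]]
force: [0.8, -0.3, -2.1]
opening: 0.461
grasp_force: 30.0
```

Request:
{"api": "drive_tool", "payload": {"steps": [[30,0.05,-0.15,0,0,0,0],[30,0.13,-0.36,0,0,0,0],[30,0.23,-0.64,0,0,0,0],[30,0.333,-0.914,0,0,0,0]]}}

```text
time_s: 22.05
position: [0.4905, -0.1871, 0.1322]
tcp_rot: [[1.0, 0.0, -0.003], [0.001, -1.0, 0.002], [-0.003, -0.002, -1.0]]
force: [-0.1, -0.2, -2.3]
opening: 0.456
grasp_force: 30.0
```

Request:
{"api": "drive_tool", "payload": {"steps": [[30,0.11,-0.3,0,0,0,0],[30,0.22,-0.6,0,0,0,0],[30,0.333,-0.914,0,0,0,0]]}}

```text
time_s: 22.35
position: [0.5305, -0.0772, 0.1322]
tcp_rot: [[1.0, 0.001, -0.003], [0.001, -1.0, 0.001], [-0.003, -0.001, -1.0]]
force: [0.5, -1.1, -1.2]
opening: 0.458
grasp_force: 30.0
```

Request:
{"api": "drive_tool", "payload": {"steps": [[30,0.11,-0.3,0,0,0,0],[30,0.22,-0.6,0,0,0,0],[30,0.333,-0.914,0,0,0,0]]}}

```text
time_s: 22.65
position: [0.5702, 0.0324, 0.132]
tcp_rot: [[1.0, 0.002, -0.003], [0.002, -1.0, 0.0], [-0.003, -0.0, -1.0]]
force: [1.3, 0.1, -1.6]
opening: 0.456
grasp_force: 30.0
```

Request:
{"api": "drive_tool", "payload": {"steps": [[30,0.11,-0.3,0,0,0,0],[30,0.22,-0.6,0,0,0,0],[30,0.333,-0.914,0,0,0,0]]}}

```text
time_s: 22.95
position: [0.61, 0.142, 0.1318]
tcp_rot: [[1.0, 0.002, -0.004], [0.002, -1.0, -0.0], [-0.004, 0.0, -1.0]]
force: [0.9, 0.3, -1.4]
opening: 0.456
grasp_force: 30.0
```

Request:
{"api": "drive_tool", "payload": {"steps": [[30,0.11,-0.3,0,0,0,0],[30,0.2,-0.55,0,0,0,0.022],[30,0.27,-0.75,0,0,0,0.022],[30,0.31,-0.87,0,0,0,0.022],[30,0.333,-0.914,0,0,0,0.022],[30,0.333,-0.914,0,0,0,0.022],[30,0.333,-0.914,0,0,0,0.022]]}}

```text
time_s: 23.65
position: [0.6502, 0.249, 0.1332]
tcp_rot: [[0.999, -0.033, -0.002], [-0.033, -0.999, -0.001], [-0.002, 0.001, -1.0]]
force: [0.7, 0.6, -2.1]
opening: 0.462
grasp_force: 30.0
```

```bash
python3 - <<'E'
from h import *; from rig import *
d=optics.capture("wrist"); cv2.imwrite("pics/w6.png",d["color"])
s=read_state(); print(s["position"],s["opening"])
E
```

```text
[0.65030392 0.24883284 0.13342161] 0.45815443143103673
```

View pics/w6.png

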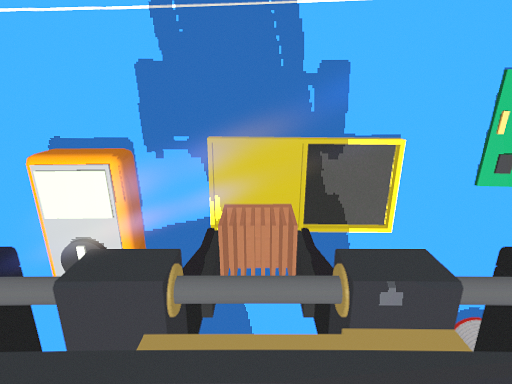

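The wrist view shows the bare yellow compartment (columns 210–305) centred on the heat sink at column 258, with the tray square to the tool. I lower it.

Request:
{"api": "drive_tool", "payload": {"steps": [[30,0,0,0.15,0,0,0],[30,0,0,0.35,0,0,0],[30,0,0,0.55,0,0,0],[30,0,0,0.75,0,0,0],[30,0,0,0.88,0,0,0],[30,0,0,0.92,0,0,0],[30,0,0,0.92,0,0,0],[30,0,0,0.92,0,0,0]]}}

```text
time_s: 24.5
position: [0.6518, 0.2503, 0.0246]
tcp_rot: [[0.999, -0.032, 0.002], [-0.032, -0.999, 0.0], [0.002, -0.001, -1.0]]
force: [0.5, 0.8, -0.9]
opening: 0.459
grasp_force: 30.0
```

Request:
{"api": "drive_tool", "payload": {"steps": [[30,0,0,0.01,0,0,0],[30,0,0,0.02,0,0,0],[30,0,0,0.03,0,0,0],[30,0,0,0.04,0,0,0],[30,0,0,0.046,0,0,0],[30,0,0,0.046,0,0,0],[30,0,0,0.046,0,0,0]]}}

```text
time_s: 25.2
position: [0.6507, 0.2504, 0.018]
tcp_rot: [[0.999, -0.032, -0.0], [-0.032, -0.999, 0.0], [-0.0, -0.0, -1.0]]
force: [-0.7, 0.1, -0.4]
opening: 0.46
grasp_force: 30.0
```

Request:
{"api": "drive_tool", "payload": {"steps": [[30,0,0,0.003,0,0,0],[30,0,0,0.004,0,0,0],[30,0,0,0.004,0,0,0]]}}

```text
time_s: 25.5
position: [0.6507, 0.2503, 0.0179]
tcp_rot: [[0.999, -0.032, 0.0], [-0.032, -0.999, 0.0], [0.0, -0.0, -1.0]]
force: [-2.0, -0.1, 4.6]
opening: 0.459
grasp_force: 30.0
```

Request:
{"api": "drive_tool", "payload": {"steps": [[40,0,0,0,0,0,0],[42,0,0,0,0,0,0],[46,0,0,0,0,0,0],[50,0,0,0,0,0,0],[50,0,0,0,0,0,0]]}}

```text
time_s: 26.0
position: [0.6508, 0.2502, 0.0169]
tcp_rot: [[0.999, -0.032, -0.0], [-0.032, -0.999, -0.0], [-0.0, 0.0, -1.0]]
force: [-1.4, -0.2, 0.1]
opening: 0.562
grasp_force: 0.0
```

Request:
{"api": "drive_tool", "payload": {"steps": [[50,0,0,-0.08,0,0,0],[50,0,0,-0.25,0,0,0],[60,0,0,-0.5,0,0,0],[87,0,0,-0.8,0,0,-0.022],[87,0,0,-1,0,0,-0.022],[87,0,0,-1,0,0,-0.022]]}}

```text
time_s: 26.6
position: [0.6541, 0.2511, 0.143]
tcp_rot: [[1.0, 0.001, 0.01], [0.001, -1.0, 0.002], [0.01, -0.002, -1.0]]
force: [1.5, -0.2, 0.5]
opening: 0.857
grasp_force: 0.0
```

Request:
{"api": "drive_tool", "payload": {"steps": [[87,-0.2,0.1,0,0,0,0],[87,-0.5,0.26,0,0,0,0],[87,-0.671,0.358,0,0,0,0]]}}

```text
time_s: 26.9
position: [0.5664, 0.2062, 0.1362]
tcp_rot: [[1.0, 0.001, -0.005], [0.001, -1.0, -0.001], [-0.005, 0.001, -1.0]]
force: [0.4, -0.2, 0.2]
opening: 0.988
grasp_force: 0.0
```

Request:
{"api": "drive_tool", "payload": {"steps": [[87,-0.3,0.16,0,0,0,0],[87,-0.6,0.32,0,0,0,0],[87,-0.671,0.358,0,0,0,0],[87,-0.671,0.358,0,0,0,0],[87,-0.671,0.358,0,0,0,0],[87,-0.671,0.358,0,0,0,0]]}}

```text
time_s: 27.5
position: [0.4919, 0.1647, 0.1375]
tcp_rot: [[1.0, 0.001, 0.003], [0.001, -1.0, 0.0], [0.003, -0.0, -1.0]]
force: [1.1, 0.1, -0.4]
opening: 0.999
grasp_force: 0.0
```

```bash
python3 - <<'E'
from h import *; from rig import *
s=read_state(); print(s["position"],s["tcp_rot"][:,0],s["force"])
d=optics.capture("wrist"); K,D=cam(d)
u=cv2.projectPoints(np.array([[.490,.164,.058],[.490,.174,.058]]),d["rvec"],d["tvec"],K,D)[0].reshape(2,2); print(u)
cv2.imwrite("pics/w7.png",d["color"])
E
```

```text
[0.49191969 0.16474286 0.13745284] [9.99996266e-01 9.93908492e-04 2.54563986e-03] [ 1.05033605  0.11834849 -0.41019223]
[[257.71623592 201.41412566]
 [245.68245047 201.39224072]]
```

View pics/w7.png

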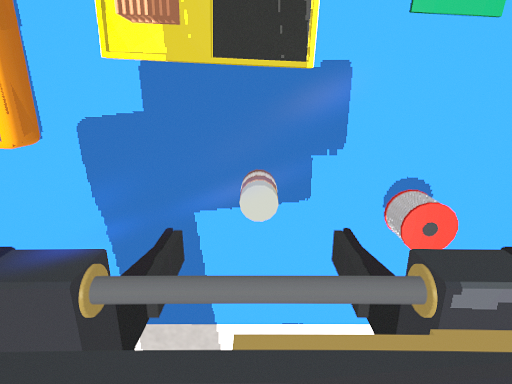

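The cap is at (259,202) against a predicted (257.7,201.4), so the position holds. I grip the bottle.

Request:
{"api": "drive_tool", "payload": {"steps": [[87,0,0.006,0.25,0,0,0],[87,0,0.006,0.5,0,0,0],[87,0,0.006,0.75,0,0,0],[87,0,0.006,0.88,0,0,0],[87,0,0.006,0.9,0,0,0],[87,0,0.006,0.9,0,0,0]]}}

```text
time_s: 28.15
position: [0.4904, 0.1638, 0.0289]
tcp_rot: [[1.0, 0.001, -0.0], [0.001, -1.0, 0.0], [-0.0, -0.0, -1.0]]
force: [0.0, 1.3, 0.1]
opening: 1.001
grasp_force: 0.0
```

Request:
{"api": "drive_tool", "payload": {"steps": [[70,0,0,0.05,0,0,0],[65,0,0,0.1,0,0,0],[60,0,0,0.11,0,0,0],[55,0,0,0.11,0,0,0],[50,0,0,0.11,0,0,0],[45,0,0,0.11,0,0,0],[40,0,0,0.11,0,0,0],[35,0,0,0.11,0,0,0]]}}

```text
time_s: 28.95
position: [0.4898, 0.1635, 0.0163]
tcp_rot: [[1.0, 0.001, 0.0], [0.001, -1.0, 0.0], [0.0, -0.0, -1.0]]
force: [0.9, 0.2, 1.1]
opening: 0.447
grasp_force: 0.0
```

Request:
{"api": "drive_tool", "payload": {"steps": [[30,0,0,0,0,0,0],[25,0,0,0,0,0,0],[25,0,0,0,0,0,0],[25,0,0,0,0,0,0],[25,0,0,0,0,0,0]]}}

```text
time_s: 29.45
position: [0.4898, 0.1635, 0.0162]
tcp_rot: [[1.0, 0.001, 0.0], [0.001, -1.0, 0.0], [0.0, -0.0, -1.0]]
force: [-0.0, -0.3, 2.0]
opening: 0.384
grasp_force: 30.0
```

Request:
{"api": "drive_tool", "payload": {"steps": [[25,0,0,-0.05,0,0,0],[25,0,0,-0.2,0,0,0],[25,0,0,-0.4,0,0,0],[25,0,0,-0.6,0,0,0],[25,0,0,-0.8,0,0,0],[25,0,0,-0.95,0,0,0],[25,0,0,-1,0,0,0]]}}

```text
time_s: 30.15
position: [0.4908, 0.1637, 0.1382]
tcp_rot: [[1.0, 0.001, 0.004], [0.001, -1.0, 0.0], [0.004, -0.0, -1.0]]
force: [-0.7, 0.6, -1.1]
opening: 0.383
grasp_force: 30.0
```

Request:
{"api": "drive_tool", "payload": {"steps": [[25,0.08,0,0,0,0,0],[25,0.22,0,0,0,0,0],[25,0.42,0,0,0,0,0],[25,0.658,0.006,0,0,0,0]]}}

```text
time_s: 30.55
position: [0.5685, 0.1628, 0.1346]
tcp_rot: [[1.0, 0.001, -0.003], [0.001, -1.0, -0.0], [-0.003, 0.0, -1.0]]
force: [-0.6, -0.4, -1.0]
opening: 0.381
grasp_force: 30.0
```

Request:
{"api": "drive_tool", "payload": {"steps": [[25,0.2,0,0,0,0,0.01],[25,0.4,0,0,0,0,0.022],[25,0.55,0.006,0,0,0,0.022],[25,0.63,0.006,0,0,0,0.022],[25,0.658,0.006,0,0,0,0.022],[25,0.658,0.006,0,0,0,0.022],[25,0.658,0.006,0,0,0,0.022]]}}

```text
time_s: 31.25
position: [0.6464, 0.1623, 0.1356]
tcp_rot: [[0.999, -0.032, -0.002], [-0.032, -0.999, -0.0], [-0.002, 0.0, -1.0]]
force: [-0.1, 0.1, -0.8]
opening: 0.385
grasp_force: 30.0
```

Request:
{"api": "drive_tool", "payload": {"steps": [[25,0,0,0.15,0,0,0],[25,0,0,0.35,0,0,0],[25,0,0,0.55,0,0,0],[25,0,0,0.75,0,0,0],[25,0,0,0.87,0,0,0],[25,0,0,0.9,0,0,0],[25,0,0,0.9,0,0,0],[25,0,0,0.9,0,0,0]]}}

```text
time_s: 32.05
position: [0.6486, 0.1624, 0.0294]
tcp_rot: [[0.999, -0.032, 0.002], [-0.032, -0.999, 0.0], [0.002, -0.0, -1.0]]
force: [0.1, -0.6, -0.2]
opening: 0.382
grasp_force: 30.0
```

Request:
{"api": "drive_tool", "payload": {"steps": [[25,0,0,0.01,0,0,0],[25,0,0,0.025,0,0,0],[25,0,0,0.04,0,0,0],[25,0,0,0.055,0,0,0],[25,0,0,0.064,0,0,0],[25,0,0,0.064,0,0,0],[25,0,0,0.064,0,0,0]]}}

```text
time_s: 32.75
position: [0.6477, 0.1622, 0.0204]
tcp_rot: [[0.999, -0.032, -0.0], [-0.032, -0.999, -0.0], [-0.0, 0.0, -1.0]]
force: [0.5, -0.0, -0.9]
opening: 0.387
grasp_force: 30.0
```

Request:
{"api": "drive_tool", "payload": {"steps": [[25,0,0,0.003,0,0,0],[25,0,0,0.005,0,0,0],[25,0,0,0.005,0,0,0]]}}

```text
time_s: 33.05
position: [0.6477, 0.1622, 0.0203]
tcp_rot: [[0.999, -0.032, 0.0], [-0.032, -0.999, -0.0], [0.0, 0.0, -1.0]]
force: [-1.0, -0.1, 3.3]
opening: 0.381
grasp_force: 30.0
```

Contact at 3 N. I release, rise and move clear for a final look.

Request:
{"api": "drive_tool", "payload": {"steps": [[34,0,0,0,0,0,0],[36,0,0,0,0,0,0],[40,0,0,0,0,0,0],[45,0,0,0,0,0,0],[48,0,0,0,0,0,0],[48,0,0,0,0,0,0]]}}

```text
time_s: 33.65
position: [0.6477, 0.1622, 0.0197]
tcp_rot: [[0.999, -0.032, -0.0], [-0.032, -0.999, 0.0], [-0.0, -0.0, -1.0]]
force: [-0.5, -0.1, -0.0]
opening: 0.54
grasp_force: 0.0
```

Request:
{"api": "drive_tool", "payload": {"steps": [[48,0,0,-0.08,0,0,0],[48,0,0,-0.25,0,0,0],[48,0,0,-0.5,0,0,0],[48,0,0,-0.8,0,0,0],[48,0,0,-1,0,0,0]]}}

```text
time_s: 34.15
position: [0.6489, 0.1623, 0.1432]
tcp_rot: [[0.999, -0.032, 0.004], [-0.032, -0.999, 0.0], [0.004, -0.0, -1.0]]
force: [0.4, -0.4, 0.4]
opening: 0.551
grasp_force: 0.0
```

Request:
{"api": "drive_tool", "payload": {"steps": [[48,-0.3,0.2,-0.2,0,0,0],[48,-0.6,0.4,-0.4,0,0,0],[48,-0.9,0.6,-0.6,0,0,0],[48,-1,0.7,-0.7,0,0,0]]}}

```text
time_s: 34.55
position: [0.5216, 0.0812, 0.2262]
tcp_rot: [[0.999, -0.033, -0.0], [-0.033, -0.999, -0.0], [-0.0, 0.0, -1.0]]
force: [0.6, 0.3, -0.5]
opening: 0.551
grasp_force: 0.0
```

Request:
{"api": "drive_tool", "payload": {"steps": [[48,-0.3,0.3,0,0,0,0],[48,-0.5,0.6,0,0,0,0],[48,-0.5,0.7,0,0,0,0],[48,-0.5,0.7,0,0,0,0],[48,-0.5,0.7,0,0,0,0]]}}

```text
time_s: 35.05
position: [0.4638, 0.0001, 0.2245]
tcp_rot: [[0.999, -0.033, 0.002], [-0.033, -0.999, 0.0], [0.002, -0.0, -1.0]]
force: [-0.1, -0.4, 1.0]
opening: 0.55
grasp_force: 0.0
```

```bash
python3 - <<'E'
from h import *; from rig import *
s=read_state(); print(s["time_s"],s["position"],s["force"])
for n in("scene","top"):
    d=optics.capture(n); np.savez(f"{n}1.npz",**d); c=d["color"]
    r=c[110:250,80:450] if n=="top" else c[110:350,100:420]
    f=800/r.shape[1] if n=="top" else 2.4
    cv2.imwrite(f"pics/{n}1.png",cv2.resize(r,None,fx=f,fy=f,interpolation=cv2.INTER_CUBIC))
E
```

```text
35.05 [4.63759512e-01 1.23087334e-04 2.24472877e-01] [-0.12530076 -0.36738264  0.97791333]
```

View pics/top1.png

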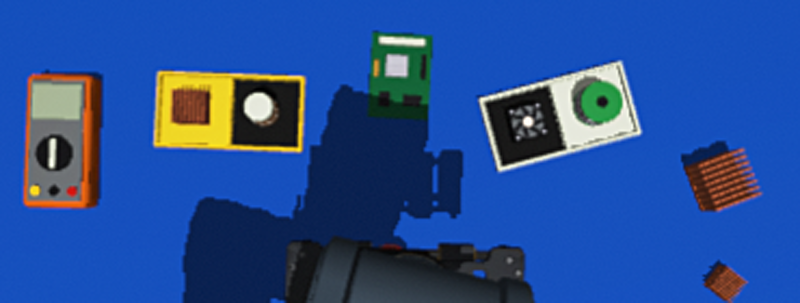

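View pics/scene1.png

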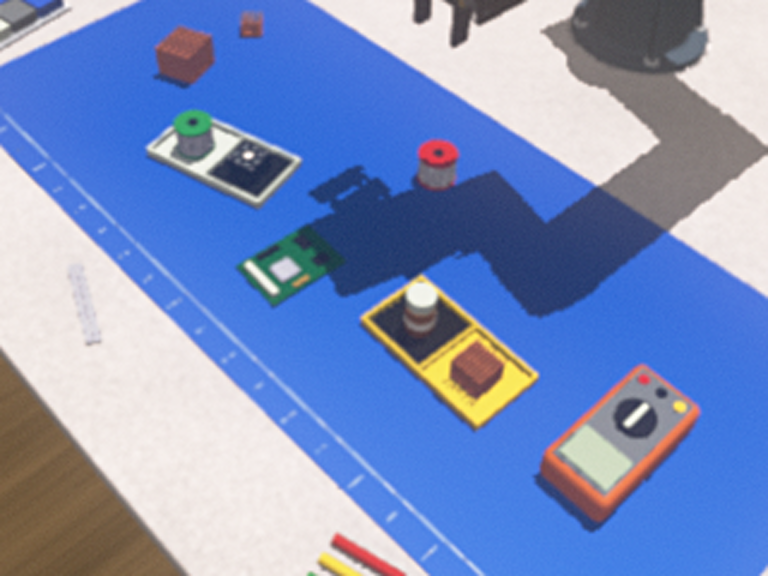

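In the top crop the heat sink (190,104) and bottle (260,107) stand in the yellow tray, and the fan (528,121) and green spool (600,101) in the white tray. Both delicate things are on the pads. The scene view shows all four upright and the red spool, board and meter where they were, so I hand it in.

```bash
python3 -c "
from rig import order
print(order.hand_in())"
```

```text
the job is handed in; nothing more can be done
None
```

Both kits are made up and handed in at about 35 s: each item stands upright in its own compartment, with the fan and bottle on the black pads and the red spool, circuit board and multimeter left in place; no verdict came back.

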